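Bring the ball dish to the open drawer, turned and level

ROBOT

A 6-joint arm with a two-finger parallel gripper is mounted at the origin on the work surface. World frame = base frame: x ahead of the robot, y to its left, z up, the work surface at z = 0. Lengths are in m, angles in degrees, forces in N, time in s.
With the tool pointing down it reaches from about 0.4 to 0.825 m from the base axis. Payload 7 kg.
Tool frame: the origin (TCP) lies between the finger pads; the fingertips stand 25 mm ahead of it and the grasp point (between the pads) lies 6 mm ahead of it; z points along the fingers, y is the line along which they close (so a half turn about z gives the same grasp; the last joint's range is limited). The gripper opens to 88 mm and grips with 3 to 60 N. Pads are 19 mm wide; open, the fingers measure 130 mm over their backs; the gripper's body (78 mm by 193 mm) begins 47 mm behind the grasp point.
Start: joints at [80.163, 20.546, 0.682, 0, -70.136, -16.507], TCP at [0.3, 0.605, 0.252] pointing down, gripper open.
Joint ranges: [-176.03, 176.03], [-82.01, 121.73], [-58.28, 71.71], [-173.87, 95.51], [-174.79, -0.11], [-173.66, 173.66]. Speed limits (degrees/s): [136.94, 136.94, 172.46, 180, 180, 180].

INTERFACE

Orientations are given as [roll, pitch, yaw] about the fixed x, y, z axes, in that order (R = Rz(yaw) Ry(pitch) Rx(roll)).
In Python, from plant import status, optics, job gives the robot as it stands. The module is installed in compiled form; this text tells all that it offers.
- The arm moves only by the tool advance, called in YAML: its name, and indented under it one key for each argument. Schema: {"type":"object","properties":{"ticks":{"type":"object","properties":{"rows":{"type":"array","items":{"type":"array","items":{"type":"number"},"minItems":5,"maxItems":5},"minItems":1,"maxItems":8}},"additionalProperties":false,"required":["rows"]},"only":{"type":"string"},"quiet":{"type":"boolean"},"lines":{"type":"string"}},"required":["ticks"],"additionalProperties":false}. ticks is an object whose key "rows" holds a list of rows, 1 to 8 of them, each of 5 numbers: dx, dy, dz in shares of 0.6 m (1.0 is 0.6 m), then a turn about the tool's z in normalised numbers (1 is 180 degrees), then the finger opening in m; each row is the pose to reach, as a shift and turn from the pose commanded when the call began, along the tool's axes at that moment; what a row does not reach only later rows make up. A row lasts 1/8 s, in which the tool goes at most 0.0625 m and 10.7 degrees, less where a joint would pass 70% of its speed; a pose out of reach is approached as far as the arm can. The fingers move at their own pace and stop on an object; the grip force is fixed at half the most. Time passes only in rows, so rows that do not move let the fingers close. The tool returns the time, the measured TCP pose, the force, the opening and the grip force at its end. only (a regular expression) keeps the lines of the reply that match it, lines (a string "A,B") keeps lines A to B, and quiet returns only ok. Shift and turn numbers lie between -1 and 1, and a call with a number outside is refused. Input that does not fit is refused with a message, and nothing moves.
- status.get_obs(): the state, without advancing time (a new reading comes with each control period).
- optics.snapshot(name): name is "scene" or "top"; returns a dict with "frame" (384x512x3 uint8, red, green, blue), "z_map" (384x512 float32, m along the optical axis (not along the pixel's ray), 0 where there is no reading), "fovy" (degrees; the focal length in pixels is half the picture's height over the tangent of half this angle, whatever the lens; pixels are square), "cx", "cy" (the principal point, pixels), "k1" (the pictures are not rectified: a ray, as slopes to the right and down, at radius r is drawn at 1 + k1 r^2 times it, then the intrinsics apply), "R" (3x3) and "t" (3): a world point X has camera coordinates R X + t. Camera axes: x right, y down, z forward; pixel columns grow to the right and rows downward; lengths in m; the calibration is good to about 2 mm. A picture is of the moment at which its call begins.
- job.close_job(): hands the job in; it is judged then, once.
The state is a dict: "clock": time; "joint_pos": joint angles; "qvel": joint speeds; "tau": joint torques, N m; "tool_pos": TCP position; "orientation": TCP orientation; "force": force on the tool from outside, world axes, zero at the start; "moment": the same for the moment, N m; "opening": finger opening in m; "gripper_force": force on a finger pad.
Only numpy, scipy, OpenCV 4.12 (cv2) and the standard library are available. Lean on these libraries where they do the work, as an engineer would, in place of code of your own. Each camera call takes 0.05 s, during which the arm holds its last target. There are 200 camera calls.

TASK

Pull the drawer of the low grey unit more than halfway open by its handle. Then lift the little steel dish by its black stub handle with the loose ball in it, and turn it a quarter turn to the left, kept level so that the ball stays in the middle of the dish, until its pouring lip reaches over the open drawer from the drawer's right-hand side (as the robot sees it) and points straight across it. Finish still holding the dish like that, still and level, a few centimetres above the drawer and touching nothing else, ready to tip; leave the tin, jar, lid and bottle where they are.

Things in the scene. Friction and masses are not known exactly. Their poses are not given: they have to be found in the camera images.
- unit: low drawer unit of grey plastic, fixed to the bench, 280 mm deep (x), 200 wide (y), 85 high; origin at the centre of its underside, x from its front to its back (away from the robot, yaw up to 0.15 rad), z up. Its casing starts at x = -0.125; the drawer front stands 15 mm ahead of that, its top edge 73 mm above the bench
- unit_drawer0 (a joint): how far the drawer is out, m: 0 shut, 0.198 fully out; it slides along the unit's -x (towards the robot), is light (about 1 N of friction and some damping) and stays where it is left; starts shut or up to 25 mm ajar
- unit_drawer0_handle (a point): middle of the drawer's steel bar handle: level round bar, 11 mm thick, 110 mm long along the unit's y, 47 mm above the bench, its axis 35 mm in front of the drawer front (29 mm clear gap behind the bar), on two posts 42 mm either side of this point; free from above. Axes parallel to the unit's; moves with the drawer
- drawer_mid (a point): point on the drawer's lengthwise centre line, level with the top of its side walls (63 mm above the bench), 78 mm behind the outside of the drawer front; moves with the drawer. The open drawer is 164 mm wide inside (y), 41 mm deep. Axes parallel to the unit's
- dish: round steel dish, 111 mm across, 22 high, about 0.16 kg, pouring lip on one side, black stub handle on the other; origin at the centre of its underside, z up, x from handle to lip. Floor a shallow 10 degree cone, lowest in the middle, wall 27 degrees beyond 30 mm radius. Starts on the bench right of the unit, handle towards the robot, lip pointing away (within 0.3 rad)
- dish_grip (a point): centre of the dish's black handle block: 50 mm long (dish x), 14 mm wide (dish y), 22 mm high, at dish x = -90 mm, its centre 25 mm above the dish's underside (block spans 14 to 36 mm); take it from above across its 14 mm width. Axes as the dish's
- dish_lip (a point): tip of the pouring lip, a 26 mm wide tongue at the rim, at dish x = +71 mm, 25 mm above the dish's underside. Axes as the dish's
- dish_mid (a point): where the ball's centre rests when it is in the middle of the dish, 14 mm above the dish's underside. Axes as the dish's
- ball_center (a point): centre of the loose steel ball, 20 mm across, about 33 g, which rolls freely in the dish; its axes turn as it rolls
- tin: empty rinsed food tin, bystander, 74 mm across, 105 mm high, origin under its centre
- jar: glass spice jar with black cap, bystander, 44 mm across, 90 mm high, origin under its centre
- lid: loose black plastic lid lying flat, bystander, 82 mm across, 14 mm high, origin under its centre
- pet: clear PET bottle, bystander, 64 mm across, 210 mm high, origin under its centre
Not all that is in view belongs to the job. What is shaped like the dish but orange or purple is not meant.

How it is judged (in metres and radians):
On the way, in this order (a step that is already met when the one before it is completed fails the run):
1. the drawer is pulled more than halfway open while the dish still stands where it was (value of joint unit_drawer0 above 0.1 m and distance of dish from where it was at the start of the episode below 0.03 m), for 0.2 s.
2. the dish is lifted clear of the bench by the gripper, level, ball in the middle (height (world z) of dish above 0.03 m and contact force between the fingers and dish above 2 N and angle between dish's own z axis and vertical below 0.17 rad and distance between ball_center and dish_mid below 0.015 m), for 0.2 s.
At the end, for the whole second after the job is handed in: Gripper still holds the dish, at rest, level within 0.12 rad, ball within 12 mm of the middle, underside 73 to 170 mm up, clear of the unit; drawer over 100 mm open; lip tip over the drawer's opening, handle off its right side, dish square across the drawer within 0.2 rad (value of joint unit_drawer0 above 0.1 m and angle between the x axis of dish and the y axis of unit, either way round below 0.2 rad and x of dish_lip in the frame of unit below -0.125 m and x of dish_lip in the frame of drawer_mid above -0.057 m and y of dish_lip in the frame of drawer_mid between -0.078 and 0.078 m and y of dish_grip in the frame of drawer_mid below -0.08 m and height (world z) of dish between 0.073 and 0.17 m and angle between dish's own z axis and vertical below 0.12 rad and distance between ball_center and dish_mid below 0.012 m and contact force between the fingers and dish above 2 N and contact force between dish and unit below 0.2 N and linear speed of dish below 0.03 m/s and angular speed of dish below 0.2 rad/s); the arm keeps its last pose, push and grip.
It fails at once if the ball left the middle of the dish (more than 25 mm off) (distance between ball_center and dish_mid above 0.025 m).
It fails at once if the dish tilted more than 0.26 rad (angle between dish's own z axis and vertical above 0.26 rad).
It fails at once if the tin, jar, lid or bottle was disturbed (distance of any of tin, jar, lid, pet from where it was at the start of the episode above 0.03 m).
It also fails if it takes over 64 s, if anything falls off the work surface, if the arm or the gripper's body presses on something with over 40 N, if the wrist force passes 120 N, or if a joint passes its speed limit or range.

## Working session

There is one attempt and no reset: what is moved stays moved. The work goes in short steps, Python scripts to look and compute and a tool call to move; the robot and the scene stay as the last step left them, time stands still between calls to the robot, and variables do not carry over. Pictures are saved under pics/ and viewed, at most 10 in all, crops included, and the job is handed in when it is done.

```bash
mkdir -p pics
```

Create h.py:
```python
import numpy as np, cv2
from plant import status, optics, job
def snap(n):
    s=optics.snapshot(n); s['f']=s['frame'].shape[0]/2/np.tan(np.radians(s['fovy'])/2); return s
def world(s):
    H,W=s['z_map'].shape; f=s['f']
    u,v=np.meshgrid(np.arange(W),np.arange(H))
    xd=(u-s['cx'])/f; yd=(v-s['cy'])/f
    x,y=xd.copy(),yd.copy()
    for _ in range(20):
        k=1+s['k1']*(x*x+y*y); x,y=xd/k,yd/k
    z=s['z_map'].astype(float)
    P=np.stack([x*z,y*z,z],-1)
    P=(P-s['t'])@s['R']
    P[z==0]=np.nan
    return P
def save(img,n): cv2.imwrite('pics/'+n,img[:,:,::-1])
```

Run:
```python
from h import *
for n in('top','scene'):
    s=snap(n); save(s['frame'],n+'1.png'); np.savez(n+'1.npz',P=world(s),im=s['frame'])
    print(n,s['fovy'],s['k1'],-s['R'].T@s['t'])
print(status.get_obs())
```

```text
top 54.87281494923953 -0.026908062769512676 [ 0.4033809  -0.03917832  1.12257342]
scene 49.57682655576366 -0.03638936648960967 [ 1.19225351 -0.74297194  0.84437575]
{'clock': 0.1, 'joint_pos': array([ 8.01636336e+01,  2.05878771e+01,  6.42657318e-01, -1.71315284e-02,
       -7.01370918e+01, -1.65088472e+01]), 'qvel': array([ 0.0188374 , -0.12756655,  0.13827855,  0.14772175, -0.00763019,
       -0.02885357]), 'tau': array([-2.38002700e-03, -5.84162557e+01,  2.93752509e+01,  7.01562077e+00,
        1.02320398e-02, -5.20163394e-05]), 'tool_pos': array([0.29938122, 0.60455737, 0.25073971]), 'orientation': array([ 1.79916505e+02, -7.95007305e-03, -2.63510401e+01]), 'force': array([0.20800787, 0.73597684, 0.52825536]), 'moment': array([ 0.0325191 , -0.04954439, -0.01017443]), 'gripper_force': 0.0, 'opening': 0.08765997683947144}
```

View pics/top1.png

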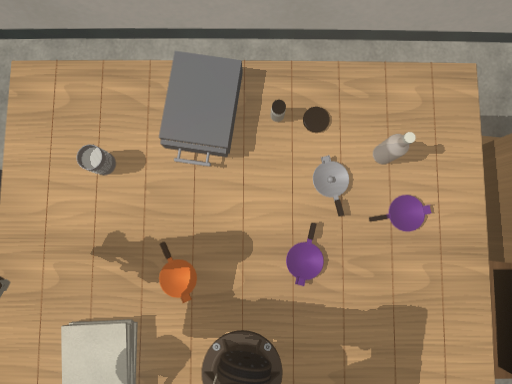

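View pics/scene1.png

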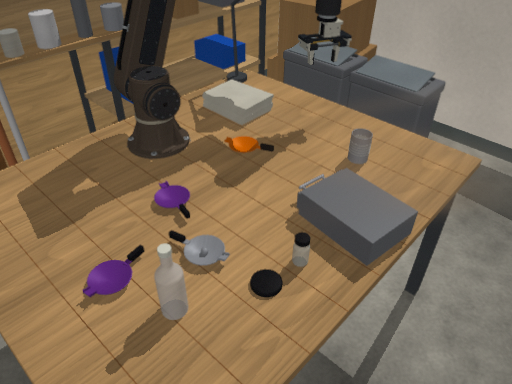

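Top view: the candidates shaped like the dish are orange (177,278), purple (305,260), purple (407,213) and steel (331,180). The steel one fits: grey, ball in it, handle (339,208) towards the robot, lip (325,160) pointing away. The unit is at (202,103) with its handle bar at (193,162). Next I'll measure these and check an enlarged crop.

Run:
```python
from h import *
d=np.load('top1.npz');P,im=d['P'],d['im']
save(cv2.resize(im[140:225,290:375],None,fx=6,fy=6,interpolation=cv2.INTER_CUBIC),'crop1.png')
np.set_printoptions(precision=4,suppress=True)
def rect(m,n):
    q=P[m][:,:2].astype(np.float32); r=cv2.minAreaRect(q); print(n,len(q),r,'mean',q.mean(0),'z',np.percentile(P[m][:,2],[5,50,95]))
H,W=P.shape[:2];v,u=np.mgrid[:H,:W]
box=lambda a,b,c,e:(u>=a)&(u<=b)&(v>=c)&(v<=e)
z=P[...,2]
rect(box(140,260,40,175)&(z>.078)&(z<.095),'casing top')
rect(box(140,260,120,175)&(z>.066)&(z<.077),'drawer front top')
rect(box(165,225,145,175)&(z>.035)&(z<.060)&(P[...,0]<.60),'handle')
dm=box(300,365,150,222)
dark=im.max(2)<60
rect(dm&dark&(z>.025)&(z<.045),'dish grip')
g=dm&~dark&(z>.012)&(z<.05)
rect(g,'dish steel')
rim=dm&~dark&(z>.018)&(z<.03)
rect(rim,'rim')
# ellipse fit of rim
q=P[g][:,:2]; h=cv2.convexHull(q.astype(np.float32))[:,0]; print('circ',cv2.minEnclosingCircle(h))
for uv in [(331,180),(325,160),(326,162),(339,208),(193,162),(278,112),(316,119),(385,155),(408,137)]: print(uv,P[uv[1],uv[0]])
for n,b in [('tin',(70,120,140,180)),('jar',(265,292,93,127)),('lid',(300,333,103,136)),('pet',(365,420,125,170))]:
    m=box(*b)&(z>.008); print(n,np.nanmin(P[m],0),np.nanmax(P[m],0))
```

```text
casing top 6150 ((0.7916198372840881, 0.12369410693645477), (0.20198427140712738, 0.269288033246994), 81.75778198242188) mean [0.7887 0.1234] z [0.0822 0.0855 0.0886]
drawer front top 394 ((0.6581193208694458, 0.12492108345031738), (0.09079720079898834, 0.2196061760187149), 15.21777057647705) mean [0.6527 0.1397] z [0.0688 0.0724 0.0758]
handle 7 ((0.5989886522293091, 0.10655228793621063), (0.017430542036890984, 0.0024793471675366163), 86.31495666503906) mean [0.5986 0.1048] z [0.0453 0.0515 0.0543]<stdin>:6: RuntimeWarning: Mean of empty slice.
  ret = um.true_divide(
Traceback (most recent call last):
IndexError: index -1 is out of bounds for axis 0 with size 0
```

View pics/crop1.png

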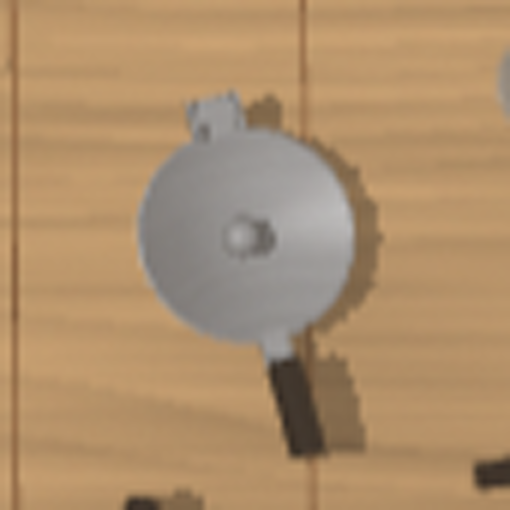

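The crop confirms it: steel dish centred at (331,179.5), ball in the middle, dark handle block centred near (339.5,208), lip tip near (326,156). Now I'll get world positions by intersecting the rays with the known heights.

Add to h.py:
```python
def ray(s,u,v,z):
    K=np.array([[s['f'],0,s['cx']],[0,s['f'],s['cy']],[0,0,1]])
    a=cv2.undistortPoints(np.array([[[u,v]]],float),K,np.array([s['k1'],0,0,0.]))[0,0]
    d=s['R'].T@np.array([a[0],a[1],1]); c=-s['R'].T@s['t']
    return c+d*(z-c[2])/d[2]
```

Run:
```python
from h import *
np.set_printoptions(precision=4,suppress=True)
s=snap('top');P=world(s);im=s['frame'].astype(int)
H,W=P.shape[:2];v,u=np.mgrid[:H,:W]
box=lambda a,b,c,e:(u>=a)&(u<=b)&(v>=c)&(v<=e)
z=P[...,2]
# dish handle: dark pixels
m=box(333,346,196,220)&(im.max(2)<85); 
q=np.array([ray(s,a,b,.036)[:2] for a,b in zip(u[m],v[m])]).astype(np.float32)
print('grip',m.sum(),cv2.minAreaRect(q),q.mean(0),'depthz',np.nanmedian(z[m]))
# dish steel rim circle
sat=im.max(2)-im.min(2)
m=box(305,358,150,204)&(sat<25)&(im.max(2)>90)
n,l,st,c=cv2.connectedComponentsWithStats(m.astype(np.uint8)); i=l[180,325]; print(st[i],c[i])
m2=cv2.morphologyEx((l==i).astype(np.uint8),cv2.MORPH_CLOSE,np.ones((7,7)));m2=cv2.morphologyEx(m2,cv2.MORPH_OPEN,cv2.getStructuringElement(2,(15,15)))
c,_=cv2.findContours(m2,0,1); e=cv2.fitEllipse(max(c,key=len)); print('ell',e); C=ray(s,*e[0],.022); print('dish c',C, 'diam',e[1][0]/s['f']*1.1)
L=ray(s,325.8,156.5,.025); print('lip',L,'z',z[157:164,323:329].max())
# ball
print('z dish',P[180,331],P[180,336])
# casing and handle
m=box(140,260,40,175)&(z>.080)&(z<.092)&(im.max(2)<110)
n,l,st,c=cv2.connectedComponentsWithStats(m.astype(np.uint8)); i=1+st[1:,4].argmax(); q=P[l==i][:,:2].astype(np.float32)
r=cv2.minAreaRect(q);print('casing',r,cv2.boxPoints(r))
for t in [(178,160),(193,162),(208,164),(213,150),(164,148)]: print(t,P[t[1],t[0]],ray(s,*t,.0525))
save(cv2.resize(s['frame'][120:180,150:240],None,fx=7,fy=7,interpolation=cv2.INTER_CUBIC),'crop2.png')
```

```text
grip 89 ((0.4775885343551636, -0.28558608889579773), (0.046312328428030014, 0.016634445637464523), 13.090024948120117) [ 0.4776 -0.2856] depthz 0.035591005607219686
[ 313  156   36   45 1087] [330.4535 178.1408]
ell ((330.5579833984375, 178.5966033935547), (34.58148956298828, 36.30887985229492), 141.90838623046875)
dish c [ 0.566  -0.2648  0.022 ] diam 0.10285704164405451
lip [ 0.633 -0.251  0.025] z nan
z dish [ 0.5614 -0.2656  0.0244] [ 0.5641 -0.2847  0.0061]
casing ((0.6586794257164001, 0.1278960257768631), (0.1713525652885437, 0.004850418772548437), 81.91488647460938) [[0.6442 0.0434]
 [0.649  0.0427]
 [0.6731 0.2124]
 [0.6683 0.2131]]
(178, 160) [0.6144 0.1891 0.053 ] [0.6145 0.1892 0.0525]
(193, 162) [0.6092 0.1455 0.0497] [0.6087 0.145  0.0525]
(208, 164) [0.6032 0.101  0.0514] [0.6029 0.1009 0.0525]
(213, 150) [0.6408 0.0848 0.0706] [0.6449 0.0869 0.0525]
(164, 148) [ 0.6624  0.2448 -0.0001] [0.6502 0.2315 0.0525]
```

View pics/crop2.png

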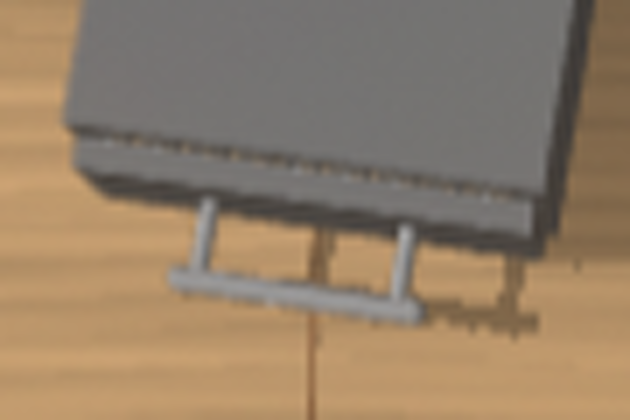

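The crop shows the bar handle with ends near full-frame (174.6,158.9) and (209.6,163.9), and posts going back to the drawer front. The gap is clear. Plan: with the fingers closed, hook behind the bar between the posts and pull.

Add to h.py:
```python
def go(p,yaw):
    o=status.get_obs(); y=np.radians(o['orientation'][2]); d=np.array(p)-o['tool_pos']
    R=np.array([[np.cos(y),np.sin(y),0],[np.sin(y),-np.cos(y),0],[0,0,-1]])
    t=-((yaw-o['orientation'][2]+180)%360-180)
    print('tool shift',(R.T@d).round(4),'turn',round(t,2),'from',o['tool_pos'].round(4),o['orientation'].round(2),'q6',o['joint_pos'][5].round(1),'t',o['clock'])
```

Run:
```python
from h import *
np.set_printoptions(precision=4,suppress=True)
s=snap('top');P=world(s)
a=ray(s,174.6,158.9,.049);b=ray(s,209.6,163.9,.049);print('bar',a,b,(a+b)/2,np.linalg.norm(a-b),np.degrees(np.arctan2(a[0]-b[0],a[1]-b[1])))
# casing top, cleaned
z=P[...,2];m=((z>.078)&(z<.095)).astype(np.uint8);m[:,:140]=0;m[:,260:]=0;m[:40]=0;m[175:]=0
m=cv2.morphologyEx(m,cv2.MORPH_OPEN,np.ones((5,5)))>0
r=cv2.minAreaRect(P[m][:,:2].astype(np.float32));print(r)
# side edge directions via ray of casing mask (colour-independent): per-row left/right extents
vs=range(65,125,2);A=[P[v,np.where(m[v])[0].min()] for v in vs];B=[P[v,np.where(m[v])[0].max()] for v in vs]
for Q in(A,B): Q=np.array(Q);print('edge yaw',np.degrees(np.polyfit(Q[:,0],Q[:,1],1)[0]), np.polyfit(Q[:,0],Q[:,1],1)@[.79,1])
psi=np.radians(-8.2);ux=np.array([np.cos(psi),np.sin(psi)])
bar=((a+b)/2)[:2];hook=bar+.020*ux;print('hook',hook)
go([*hook,.2],-8.2)
```

```text
bar [0.6184 0.2001 0.049 ] [0.6039 0.0966 0.049 ] [0.6112 0.1483 0.049 ] 0.10447947122400086 7.976017332883748
((0.7916755080223083, 0.12381898611783981), (0.20205676555633545, 0.26855170726776123), 81.8636245727539)
edge yaw -8.93935812513121 0.22367043851926197
edge yaw -7.8793322951021425 0.023351311780358958
hook [0.631  0.1455]
tool shift [0.5009 0.2643 0.051 ] turn -18.15 from [0.2995 0.6046 0.251 ] [179.94  -0.01 -26.35] q6 -16.5 t 0.2
```

Units first: shifts go in shares of 0.6 m and turns go in shares of 180 degrees. So 0.38 m / 0.6 = 0.6333, 0.33 m / 0.6 = 0.55, -18.15 degrees / 180 = -0.1008.

advance:
  ticks: {"rows": [[0.05, 0.025, 0, 0, 0], [0.1333, 0.0667, 0, -0.0278, 0], [0.2167, 0.1167, 0, -0.0556, 0], [0.3, 0.1583, 0, -0.0833, 0], [0.3833, 0.2, 0, -0.1008, 0], [0.4667, 0.2467, 0, -0.1008, 0], [0.55, 0.29, 0, -0.1008, 0], [0.6333, 0.3333, 0, -0.1008, 0]]}

```text
clock: 1.2
tool_pos: [0.5521, 0.2554, 0.2516]
orientation: [-180.0, -0.0, -8.2]
force: [0.8, 1.4, 0.0]
opening: 0.0132
gripper_force: 0.0
```

```bash
python3 -c "
from h import *
go([.631,.1455,.2],-8.2)"
```

```text
tool shift [0.0937 0.0976 0.0516] turn 0.02 from [0.5521 0.2554 0.2516] [-1.7999e+02 -1.0000e-02 -8.1800e+00] q6 38.6 t 1.2
```

Converted, 0.0976 m / 0.6 = 0.1627, 0.0937 m / 0.6 = 0.1562.

advance:
  ticks: {"rows": [[0.05, 0.05, 0.025, 0, 0], [0.1083, 0.1083, 0.05, 0, 0], [0.1467, 0.15, 0.0833, 0, 0], [0.1562, 0.1627, 0.086, 0, 0], [0.1562, 0.1627, 0.086, 0, 0], [0.1562, 0.1627, 0.086, 0, 0]]}

```text
clock: 1.95
tool_pos: [0.6301, 0.1481, 0.2009]
orientation: [-180.0, -0.1, -8.1]
force: [0.4, 0.3, 0.5]
opening: 0.0004
gripper_force: 0.0
```

```bash
python3 -c "
from h import *
go([.631,.1455,.058],-8.2);print(status.get_obs()['joint_pos'])"
```

```text
tool shift [0.0013 0.0024 0.1429] turn 0.06 from [0.6301 0.1481 0.2009] [-1.7996e+02 -6.0000e-02 -8.1400e+00] q6 51.4 t 1.95
[ 3.04626047e+01  1.98945314e+01 -7.12613792e+00  4.36490120e-03
 -6.29052643e+01  5.13953846e+01]
```

Converted, 0.09 m / 0.6 = 0.15, 0.06 m / 0.6 = 0.1.

advance:
  ticks: {"rows": [[0.0017, 0.004, 0.05, 0, 0], [0.0022, 0.004, 0.1, 0, 0], [0.0022, 0.004, 0.15, 0, 0], [0.0022, 0.004, 0.15, 0, 0]]}

```text
clock: 2.45
tool_pos: [0.6295, 0.1451, 0.1085]
orientation: [179.9, 0.2, -8.1]
force: [0.9, -0.0, 0.7]
opening: 0.0005
gripper_force: 0.0
```

Run:
```python
from h import *
s=snap('scene');save(cv2.resize(s['frame'][110:270,240:430],None,fx=4,fy=3.7),'hook.png') if 0 else save(cv2.resize(s['frame'][110:260,250:430],None,fx=4,fy=4,interpolation=2),'hook.png')
go([.631,.1455,.058],-8.2)
```

```text
tool shift [ 0.0002 -0.0002  0.0523] turn 0.09 from [0.6308 0.1453 0.1103] [ 1.7996e+02  2.0000e-02 -8.1100e+00] q6 51.7 t 2.5
```

View pics/hook.png

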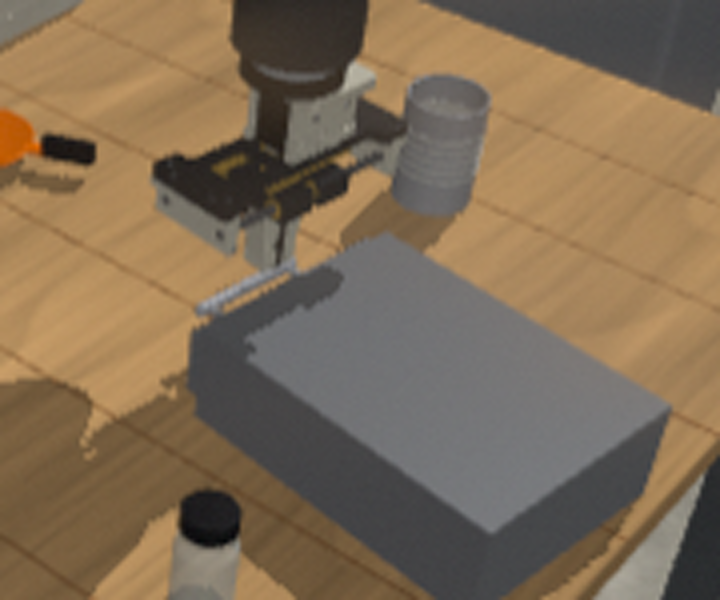

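The closed fingers (crop 265,240) are just above and behind the bar (crop 250,285). The body is well clear of the tin at crop (445,140). Descending.

Converted, 0.052 m / 0.6 = 0.0867, 0.04 m / 0.6 = 0.0667.

advance:
  ticks: {"rows": [[0, 0, 0.0333, 0, 0], [0, 0, 0.0667, 0, 0], [0, 0, 0.0867, 0, 0], [0, 0, 0.0867, 0, 0]]}

```text
clock: 3.0
tool_pos: [0.6312, 0.1448, 0.0584]
orientation: [180.0, -0.0, -8.2]
force: [-0.6, -0.1, 0.3]
opening: 0.0001
gripper_force: 0.0
```

```bash
python3 -c "
from h import *
o=status.get_obs();print(o['force'],o['tool_pos'])"
```

```text
[-0.58657219 -0.05778444  0.31188165] [0.63122462 0.14483676 0.05836064]
```

advance:
  ticks: {"rows": [[-0.02, 0, 0, 0, 0], [-0.0583, 0, 0, 0, 0], [-0.1, 0, 0, 0, 0], [-0.1417, 0, 0, 0, 0], [-0.1833, 0, 0, 0, 0], [-0.225, 0, 0, 0, 0], [-0.2583, 0, 0, 0, 0], [-0.275, 0, 0, 0, 0]]}

```text
clock: 4.0
tool_pos: [0.4671, 0.1683, 0.059]
orientation: [-179.9, -0.1, -8.1]
force: [1.1, -1.7, -0.3]
opening: 0.0003
gripper_force: 0.7
```

advance:
  ticks: {"rows": [[0, 0, 0, 0, 0], [0, 0, 0, 0, 0]]}

```text
clock: 4.25
tool_pos: [0.4683, 0.1682, 0.0582]
orientation: [-180.0, -0.0, -8.2]
force: [0.2, 0.3, -0.0]
opening: 0.0004
gripper_force: 0.0
```

Converted, -0.16 m / 0.6 = -0.2667, -0.13 m / 0.6 = -0.2167.

advance:
  ticks: {"rows": [[0.0067, 0, 0, 0, 0], [0.0067, 0, -0.05, 0, 0], [0.0067, 0, -0.1333, 0, 0], [0.0067, 0, -0.2167, 0, 0], [0.0067, 0, -0.2667, 0, 0], [0.0067, 0, -0.2667, 0, 0]]}

```text
clock: 5.0
tool_pos: [0.4734, 0.1681, 0.2206]
orientation: [-179.8, -0.2, -8.2]
force: [0.1, -0.5, -0.0]
opening: 0.0003
gripper_force: 0.0
```

Run:
```python
from h import *
np.set_printoptions(precision=4,suppress=True)
s=snap('scene');save(s['frame'],'open.png')
P=world(s);z=P[...,2];x,y=P[...,0],P[...,1]
m=(abs(z-.073)<.004)&(x<.62)&(x>.4)&(abs(y-.15)<.1); print('front top edge',m.sum(),np.nanmedian(P[m],0))
go([.4776,-.2856,.25],-166.9); print(status.get_obs()['force'])
```

```text
front top edge 139 [0.4931 0.1522 0.0712]
tool shift [ 0.07    0.4478 -0.0312] turn 158.67 from [0.4725 0.1676 0.2188] [-179.9    -0.07   -8.23] q6 39.8 t 5.05
[ 1.2195  0.1746 -0.3623]
```

View pics/open.png

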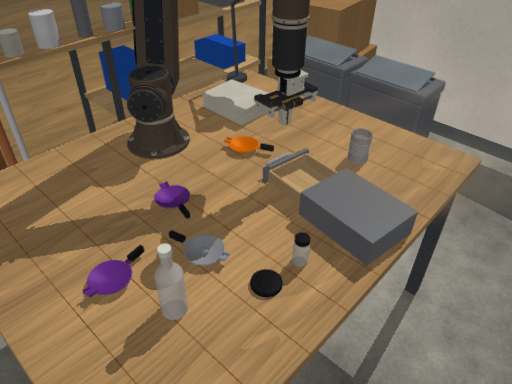

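The picture shows the drawer well open: front at (285,165), about 0.15 m out by the depth. Dish (205,248) and bystanders are unmoved. Next, go over the dish handle.

Converted, 0.32 m / 0.6 = 0.5333, -0.03 m / 0.6 = -0.05, 80 degrees / 180 = 0.4444.

advance:
  ticks: {"rows": [[0.0083, 0.05, -0.0167, 0.0556, 0.05], [0.0167, 0.125, -0.0333, 0.1111, 0.05], [0.03, 0.2, -0.05, 0.1667, 0.05], [0.0417, 0.275, -0.05, 0.2222, 0.05], [0.055, 0.35, -0.05, 0.2778, 0.05], [0.0667, 0.4167, -0.05, 0.3333, 0.05], [0.075, 0.4833, -0.05, 0.3889, 0.05], [0.0833, 0.5333, -0.05, 0.4444, 0.05]]}

```text
clock: 6.05
tool_pos: [0.475, -0.1582, 0.2465]
orientation: [179.8, 0.0, -88.6]
force: [0.8, 0.8, -0.5]
opening: 0.0502
gripper_force: 0.0
```

```bash
python3 -c "
from h import *
go([.4776,-.2856,.2],-166.9)"
```

```text
tool shift [0.1274 0.0005 0.0465] turn 78.3 from [ 0.475  -0.1582  0.2465] [ 1.7985e+02  1.0000e-02 -8.8600e+01] q6 -2.7 t 6.05
```

Converted, 0.1274 m / 0.6 = 0.2123, 0.115 m / 0.6 = 0.1917, 78.3 degrees / 180 = 0.435.

advance:
  ticks: {"rows": [[0.0333, 0, 0, 0.0556, 0.05], [0.0667, 0, 0.0167, 0.1111, 0.05], [0.1, 0, 0.0333, 0.1667, 0.05], [0.1333, 0, 0.05, 0.2222, 0.05], [0.1667, 0, 0.0667, 0.2778, 0.05], [0.1917, 0, 0.0775, 0.3333, 0.05], [0.2123, 0.0008, 0.0775, 0.3889, 0.05], [0.2123, 0.0008, 0.0775, 0.435, 0.05]]}

```text
clock: 7.05
tool_pos: [0.4784, -0.2846, 0.1994]
orientation: [179.9, -0.2, -166.9]
force: [-0.0, 0.0, -0.4]
opening: 0.0499
gripper_force: 0.0
```

advance:
  ticks: {"rows": [[0, 0, 0, 0, 0.05], [0, 0, 0, 0, 0.05]]}

```text
clock: 7.3
tool_pos: [0.4789, -0.2838, 0.2007]
orientation: [180.0, -0.1, -166.3]
force: [-0.3, 0.2, -0.6]
opening: 0.0499
gripper_force: 0.0
```

```bash
python3 -c "
from h import *
go([.4776,-.2856,.031],-166.9)"
```

```text
tool shift [ 0.0017 -0.0015  0.1697] turn 0.58 from [ 0.4789 -0.2838  0.2007] [ 1.7996e+02 -7.0000e-02 -1.6632e+02] q6 -65.8 t 7.3
```

Converted, 0.168 m / 0.6 = 0.28, -0.006 m / 0.6 = -0.01, 0.6 degrees / 180 = 0.0033.

advance:
  ticks: {"rows": [[-0.005, -0.0025, 0.05, 0.0022, 0.05], [-0.01, -0.0025, 0.1167, 0.0033, 0.05], [-0.01, -0.0025, 0.1833, 0.0033, 0.05], [-0.01, -0.0025, 0.2333, 0.0033, 0.05], [-0.01, -0.0025, 0.2583, 0.0033, 0.05], [-0.01, -0.0025, 0.28, 0.0033, 0.05], [-0.01, -0.0025, 0.28, 0.0033, 0.05], [-0.01, -0.0025, 0.28, 0.0033, 0.05]]}

```text
clock: 8.3
tool_pos: [0.486, -0.284, 0.0343]
orientation: [-180.0, 0.1, -167.1]
force: [-0.0, 0.7, 0.6]
opening: 0.0502
gripper_force: 0.0
```

Run:
```python
from h import *
go([.4854,-.2838,.032],-166.9)
s=snap('scene');save(cv2.resize(s['frame'][190:310,120:280],None,fx=5,fy=5,interpolation=2),'grip.png')
```

```text
tool shift [0.0005 0.0003 0.0023] turn -0.17 from [ 0.486  -0.284   0.0343] [-1.7996e+02  7.0000e-02 -1.6707e+02] q6 -66.7 t 8.3
```

View pics/grip.png

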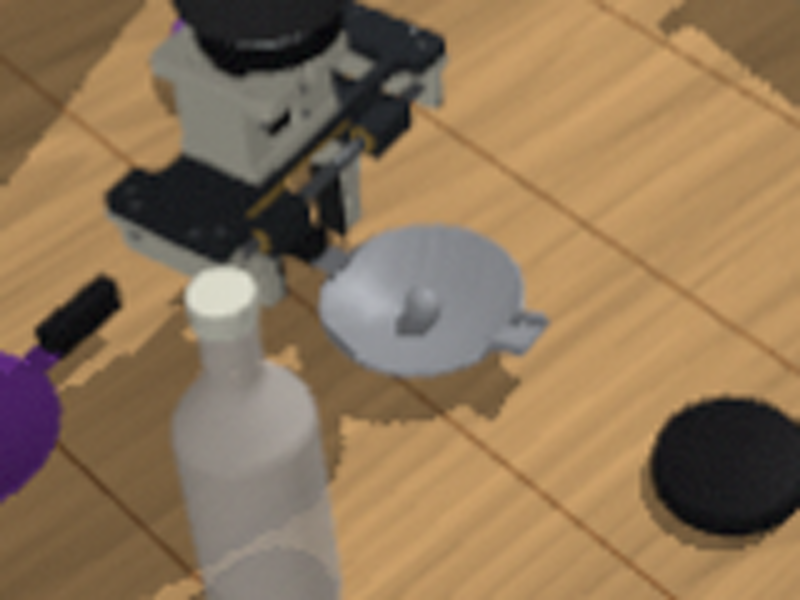

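The fingers straddle the handle (crop ~(310,240)), with the ball in the middle of the dish at (420,305). The bottle is in front of the gripper only from this view. I'll close gently and lift slowly.

Converted, 0.001 m / 0.6 = 0.0017, 0.0005 m / 0.6 = 0.0008.

advance:
  ticks: {"rows": [[0.0008, 0, 0.0017, 0, 0.03], [0.0008, 0, 0.0017, 0, 0.022], [0.0008, 0, 0.0017, 0, 0.018], [0.0008, 0, 0.0017, 0, 0.016], [0.0008, 0, 0.0017, 0, 0.014], [0.0008, 0, 0.0017, 0, 0.01], [0.0008, 0, 0.0017, 0, 0], [0.0008, 0, 0.0017, 0, 0]]}

```text
clock: 9.35
tool_pos: [0.4848, -0.284, 0.0325]
orientation: [180.0, -0.0, -167.1]
force: [-0.6, 0.1, 0.6]
opening: 0.0137
gripper_force: 29.9
```

advance:
  ticks: {"rows": [[0, 0, 0, 0, 0], [0, 0, 0, 0, 0]]}

```text
clock: 9.6
tool_pos: [0.4848, -0.284, 0.0325]
orientation: [-180.0, -0.0, -167.1]
force: [0.6, -0.3, 1.1]
opening: 0.0138
gripper_force: 29.9
```

Converted, -0.04 m / 0.6 = -0.0667, -0.038 m / 0.6 = -0.0633.

advance:
  ticks: {"rows": [[0, 0, -0.0033, 0, 0], [0, 0, -0.01, 0, 0], [0, 0, -0.02, 0, 0], [0, 0, -0.0333, 0, 0], [0, 0, -0.0467, 0, 0], [0, 0, -0.0567, 0, 0], [0, 0, -0.0633, 0, 0], [0, 0, -0.0667, 0, 0]]}

```text
clock: 10.6
tool_pos: [0.4849, -0.284, 0.0728]
orientation: [-180.0, 0.0, -167.1]
force: [-0.1, -0.3, -2.1]
opening: 0.0137
gripper_force: 29.9
```

advance:
  ticks: {"rows": [[0, 0, 0, 0, 0], [0, 0, 0, 0, 0], [0, 0, 0, 0, 0]]}

```text
clock: 10.98
tool_pos: [0.4847, -0.2839, 0.0722]
orientation: [180.0, -0.0, -167.1]
force: [0.7, 0.3, -2.0]
opening: 0.0138
gripper_force: 29.9
```

Add to h.py:
```python
def dish(name='scene',fn=None,view=None):
    s=snap(name); P=world(s); im=s['frame'].astype(int); o=status.get_obs()
    sat=im.max(2)-im.min(2); ty=np.radians(o['orientation'][2]); dx=-np.array([np.cos(ty),np.sin(ty)]); dy=np.array([-dx[1],dx[0]])
    c=o['tool_pos'][:2]+.082*dx; Q=P[...,:2]-c; lx,ly=Q@dx,Q@dy; r=np.hypot(lx,ly); zb=o['tool_pos'][2]-.031
    dz=P[...,2]-zb
    m=(r<.054)&(r>.02)&(dz>-.02)&(dz<.05)&(sat<30)
    X=np.c_[lx[m],ly[m],np.ones(m.sum())]
    # cone-corrected plane fit
    rr=r[m]; h=np.where(rr<.03,rr*np.tan(np.radians(10)),.03*np.tan(np.radians(10))+(rr-.03)*np.tan(np.radians(27)))
    y=dz[m]-h; w=np.ones(len(y),bool)
    for _ in range(5): k=np.linalg.lstsq(X[w],y[w],rcond=None)[0]; e=y-X@k; w=abs(e)<3*np.median(abs(e))+1e-4
    print('slope along x (deg), y:',np.degrees(k[:2]).round(2),'base off',k[2].round(4),'n',m.sum())
    b=(r<.03)&(dz-(k[0]*lx+k[1]*ly+k[2])>.0145)&(dz<.05)
    print('ball xy in dish',lx[b].mean().round(4),ly[b].mean().round(4),b.sum())
    if fn: save(s['frame'] if view is None else cv2.resize(s['frame'][view[2]:view[3],view[0]:view[1]],None,fx=4,fy=4,interpolation=2),fn)
```

```bash
python3 -c "
from h import *
dish('scene','lift.png',(120,300,160,300)); dish('top'); print(status.get_obs()['moment'],status.get_obs()['force'])"
```

```text
slope along x (deg), y: [-0.57 -0.18] base off 0.0035 n 802
ball xy in dish 0.0025 -0.0023 26
slope along x (deg), y: [0. 0.] base off 0.0 n 0
ball xy in dish nan nan 0
[0.01124665 0.02163502 0.03195376] [ 0.60013538 -0.06422243 -1.96557261]
  return _methods._mean(a, axis=axis, dtype=dtype,
  ret = ret.dtype.type(ret / rcount)
h.py:41: RuntimeWarning: Mean of empty slice.
  print('ball xy in dish',lx[b].mean().round(4),ly[b].mean().round(4),b.sum())
```

View pics/lift.png

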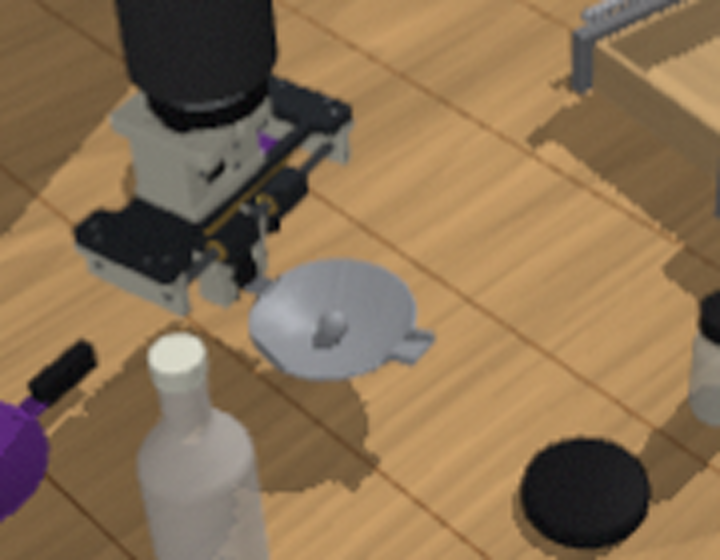

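The picture shows the dish lifted level: the fit gives a slope under 0.6° and the ball within 3 mm of the middle, crop (330,328). Now raise it clear of everything on its path.

Converted, -0.066 m / 0.6 = -0.11, -0.062 m / 0.6 = -0.1033.

advance:
  ticks: {"rows": [[0, 0, -0.005, 0, 0], [0, 0, -0.015, 0, 0], [0, 0, -0.03, 0, 0], [0, 0, -0.0483, 0, 0], [0, 0, -0.07, 0, 0], [0, 0, -0.09, 0, 0], [0, 0, -0.1033, 0, 0], [0, 0, -0.11, 0, 0]]}

```text
clock: 12.08
tool_pos: [0.485, -0.284, 0.1391]
orientation: [-180.0, 0.0, -167.1]
force: [-0.2, -0.2, -2.5]
opening: 0.0138
gripper_force: 29.9
```

```bash
python3 -c "
from h import *
go([.5642,.0019,.137],-98.2)"
```

```text
tool shift [-0.1411  0.2609  0.0021] turn -68.89 from [ 0.485  -0.284   0.1391] [-1.7998e+02  4.0000e-02 -1.6709e+02] q6 -66.7 t 12.075
```

Converted, 0.0725 m / 0.6 = 0.1208, 0.0579 m / 0.6 = 0.0965, -19.2 degrees / 180 = -0.1067.

advance:
  ticks: {"rows": [[-0.0012, 0.0022, 0, -0.0017, 0], [-0.0042, 0.0078, 0, -0.0067, 0], [-0.01, 0.0183, 0, -0.0161, 0], [-0.0173, 0.0322, 0, -0.0283, 0], [-0.0273, 0.0505, 0, -0.0444, 0], [-0.0393, 0.0727, 0, -0.0639, 0], [-0.0522, 0.0965, 0, -0.085, 0], [-0.0653, 0.1208, 0, -0.1067, 0]]}

```text
clock: 13.08
tool_pos: [0.5072, -0.2033, 0.1385]
orientation: [-180.0, 0.0, -147.6]
force: [-1.1, -0.1, -2.3]
opening: 0.0137
gripper_force: 29.9
```

```bash
python3 -c "
from h import *
go([.5642,.0019,.137],-98.2)"
```

```text
tool shift [-0.158   0.1427  0.0015] turn -49.41 from [ 0.5072 -0.2033  0.1385] [-1.8000e+02  1.0000e-02 -1.4761e+02] q6 -56.3 t 13.075
```

Converted, -0.095 m / 0.6 = -0.1583, -0.0122 m / 0.6 = -0.0203, -3.8 degrees / 180 = -0.0211.

advance:
  ticks: {"rows": [[-0.0203, 0.0183, 0, -0.0211, 0], [-0.0407, 0.0367, 0, -0.0422, 0], [-0.0608, 0.055, 0, -0.0633, 0], [-0.0812, 0.0733, 0, -0.0844, 0], [-0.1017, 0.0917, 0, -0.1056, 0], [-0.1217, 0.11, 0, -0.1267, 0], [-0.1408, 0.1275, 0, -0.1472, 0], [-0.1583, 0.1433, 0, -0.1656, 0]]}

```text
clock: 14.08
tool_pos: [0.5419, -0.0802, 0.1385]
orientation: [-180.0, 0.0, -117.9]
force: [0.3, -0.1, -1.7]
opening: 0.0139
gripper_force: 29.9
```

```bash
python3 -c "
from h import *
go([.5642,.0019,.137],-98.2)"
```

```text
tool shift [-0.083   0.0187  0.0015] turn -19.66 from [ 0.5419 -0.0802  0.1385] [-180.      0.   -117.86] q6 -39.9 t 14.075
```

Converted, -0.081 m / 0.6 = -0.135, -0.077 m / 0.6 = -0.1283, -19.2 degrees / 180 = -0.1067.

advance:
  ticks: {"rows": [[-0.0228, 0.005, 0, -0.0178, 0], [-0.045, 0.01, 0, -0.0356, 0], [-0.0658, 0.015, 0, -0.0522, 0], [-0.085, 0.0192, 0, -0.0672, 0], [-0.1025, 0.0232, 0, -0.0811, 0], [-0.1175, 0.0265, 0, -0.0928, 0], [-0.1283, 0.029, 0, -0.1011, 0], [-0.135, 0.0305, 0, -0.1067, 0]]}

```text
clock: 15.08
tool_pos: [0.5637, -0.0008, 0.1384]
orientation: [180.0, -0.0, -98.8]
force: [0.3, -0.2, -2.5]
opening: 0.0137
gripper_force: 29.9
```

advance:
  ticks: {"rows": [[-0.0033, 0.0007, 0, -0.0028, 0], [-0.0033, 0.0007, 0, -0.0028, 0], [-0.0033, 0.0007, 0, -0.0028, 0], [-0.0033, 0.0007, 0, -0.0028, 0]]}

```text
clock: 15.58
tool_pos: [0.5635, 0.0008, 0.1385]
orientation: [-180.0, 0.0, -98.4]
force: [-0.6, -0.4, -2.5]
opening: 0.0141
gripper_force: 29.9
```

```bash
python3 -c "
from h import *
go([.5642,.0019,.137],-98.2); print(status.get_obs()['force'])
dish('scene','final.png',(180,360,90,240))
s=snap('top');save(cv2.resize(s['frame'][40:240,120:320],None,fx=2.9,fy=2.9,interpolation=2),'finaltop.png')"
```

```text
tool shift [-0.0012 -0.0005  0.0015] turn -0.21 from [0.5635 0.0008 0.1385] [-180.      0.    -98.41] q6 -28.4 t 15.575
[-0.5928732  -0.42039296 -2.49265808]
slope along x (deg), y: [-0.31 -0.58] base off 0.0008 n 88
ball xy in dish nan nan 0h.py:41: RuntimeWarning: Mean of empty slice.
  print('ball xy in dish',lx[b].mean().round(4),ly[b].mean().round(4),b.sum())
  ret = ret.dtype.type(ret / rcount)
```

View pics/final.png

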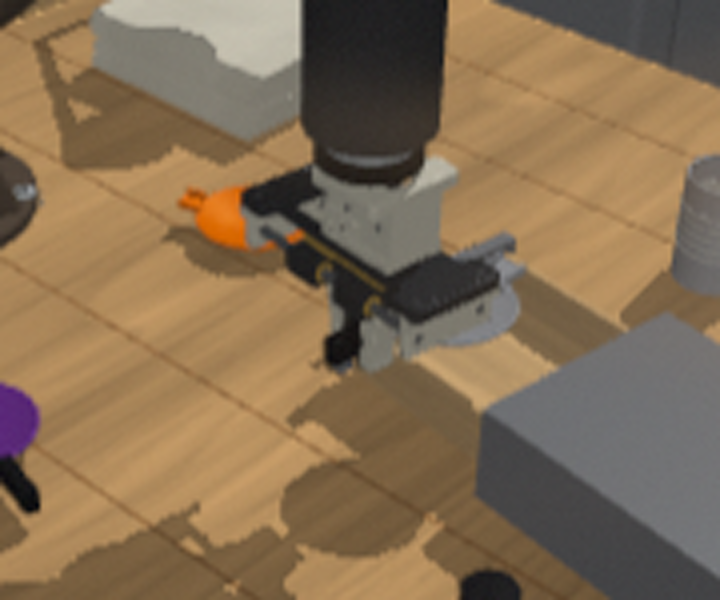

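View pics/finaltop.png

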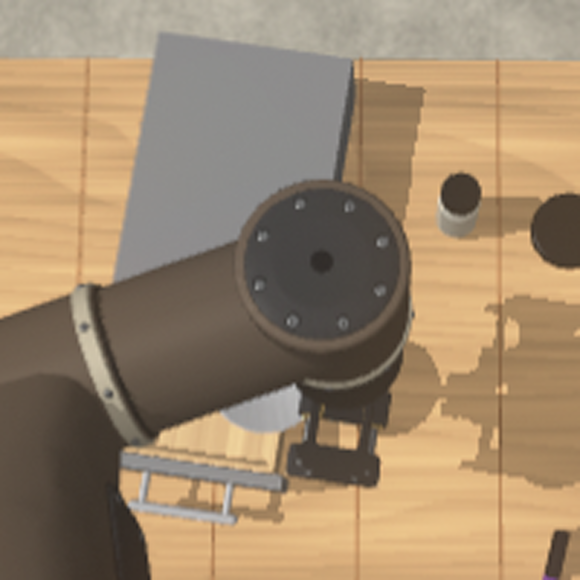

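The pictures show the dish over the open drawer from its right-hand side, square across it, with the gripper beyond the right edge. In the top crop the drawer front is at (205,470), and the jar and lid are unmoved. I'll let it settle, then hand in.

advance:
  ticks: {"rows": [[0, 0, 0, 0, 0], [0, 0, 0, 0, 0], [0, 0, 0, 0, 0], [0, 0, 0, 0, 0], [0, 0, 0, 0, 0], [0, 0, 0, 0, 0], [0, 0, 0, 0, 0], [0, 0, 0, 0, 0]]}

```text
clock: 16.68
tool_pos: [0.5635, 0.0009, 0.1385]
orientation: [-180.0, -0.0, -98.4]
force: [0.2, -0.3, -2.2]
opening: 0.0141
gripper_force: 29.9
```

```bash
python3 -c "
from h import *
o=status.get_obs();print(o['qvel'].round(2),o['moment'].round(3))
s=snap('top');P=world(s)
for n,uv in [('front top L',(166,199)),('front top R',(215,205)),('bar',(184,217))]: print(n,P[uv[1]-2:uv[1]+3,uv[0]].round(3).tolist())
"
```

```text
[ 0.    0.05 -0.06  0.01  0.01 -0.04] [-0.105 -0.     0.005]
front top L [[0.503, 0.216, 0.072], [0.5, 0.215, 0.075], [0.498, 0.216, 0.071], [0.494, 0.215, 0.077], [0.492, 0.216, 0.07]]
front top R [[0.49, 0.081, 0.031], [0.484, 0.076, 0.073], [0.481, 0.076, 0.072], [0.478, 0.076, 0.071], [0.475, 0.076, 0.075]]
bar [[0.453, 0.168, 0.052], [0.45, 0.168, 0.051], [0.447, 0.168, 0.052], [0.445, 0.168, 0.051], [0.444, 0.178, -0.003]]
```

The drawer is about 0.16 m out (bar at x≈0.449) and everything is at rest.

```bash
python3 -c "
from plant import job
print(job.close_job())"
```

```text
the job is handed in; nothing more can be done
None
```

I handed the job in at about 17 s: the drawer is about 0.16 m open and the dish is held still and level across it from the right, about 4 cm above it. In the last pictures the ball was hidden by the gripper, so I last confirmed it centred just after the lift; no verdict was shown.

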